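# Put the immersion oil away under a glass dome

## Task

Put the immersion oil (the small amber bottle with a black cap) away dust-tight. Draw the steel tray towards you until the whole tray is out from under the bench shelf, its glass dish still standing on it; stand the bottle upright in the dish; then close it with the dish's twin (the low, wide glass dish draining mouth-down), mouth-down, so that the two flat rims meet all round. Set glass and bottle down without dropping or tipping them over, and leave the narrow beaker, the pen and the forceps where they are.

Things in the scene. Friction and masses are not known exactly. Their poses are not given: they have to be found in the camera images.
- shelf: Fixed bench shelf (riser): white board 160 x 440 x 16 mm on four thin steel legs, top 115 mm and underside 99 mm above the worktop; bottles and boxes on its back half. Origin on the worktop under the board's centre; x points away from the robot across the 160 mm depth, y along its 440 mm length. The legs leave a gap 380 mm wide.
- shelf_front (a point): Middle of the front upper edge of the shelf board (axes as the shelf): whatever has negative x here is in front of the shelf.
- tray: Flat steel tray 200 x 150 mm, 0.45 kg, loose; floor 4 mm thick, rim 5 mm wide, 6 mm above the floor. Its back end is pushed 75 to 100 mm under the shelf. Origin: centre of the underside; x along the 200 mm to the back end, away from the robot. Fingertips pressed on the floor of the free front part with 10 to 20 N drag it by friction; if they slip, the front rim catches them.
- tray_press (a point): Point on the upper side of the tray's floor, in the middle of the free front part, 40 mm behind the front edge.
- tray_back_left (a point): Back left corner of the tray (its far end, +y side), at rim height; axes as the tray.
- tray_back_right (a point): Back right corner of the tray (its far end, -y side), at rim height; axes as the tray.
- dish: Low round glass dish standing mouth-up on the back part of the tray, loose, 0.11 kg: 40 mm high, straight body 62 mm outside and 54 mm inside diameter, floor 5 mm thick, and round the mouth a flat flange 70 mm in diameter, 5 mm high, 54 mm inside (a flat rim 8 mm wide). Origin at the centre of its underside, z up out of the mouth.
- dish_rim (a point): Centre of the dish's mouth in the plane of its flat rim, 40 mm above its underside.
- cover: The dish's twin, same shape and size, standing mouth-down on the worktop at the start: flange 70 mm in diameter below (lowest 5 mm), 62 mm body above it, closed flat top 40 mm above. 0.11 kg. Origin at the centre of its mouth in the rim plane (the underside as it stands), z towards the closed end. Grip it by the 62 mm body, above the flange.
- beaker: Bystander: narrow small glass beaker, mouth-down on the worktop, 44 mm body, 48 mm at the mouth, 58 mm high. Origin at the centre of its underside (mouth). Too narrow to close the dish. Leave it.
- oil: Small amber glass bottle, upright on the worktop, 45 g: body 29 mm in diameter and straight up to 34 mm, sloping shoulder to 44 mm, ribbed black screw cap (fixed) 19 mm in diameter from 44 to 59 mm. Origin at the centre of its underside, z up. Standing in the dish its cap is 9 to 24 mm above the dish's rim, so hold it by the cap; the closed cover leaves 11 mm above it.
- marker: Bystander: black marker pen 135 mm long, lying on the worktop. Leave it.
- tweezers: Bystander: steel forceps 132 mm long, lying on the worktop. Leave them.
Mind the look-alikes: they are no part of the job. Leave any blue or green look-alike of the cover alone.

How it is judged:
On the way, in this order (a step that is already met when the one before it is completed fails the run):
1. the whole tray is out from under the shelf, the dish standing on it (x of each of tray_back_left, tray_back_right in the frame of shelf_front below 0 m and z of dish in the frame of tray between 0.001 and 0.008 m), for 0.2 s.
2. the bottle stands in the dish (horizontal distance between oil and dish below 0.016 m and z of oil in the frame of dish below 0.009 m and angle between oil's own z axis and vertical below 0.12 rad), for 0.2 s.
At the end, for the whole second after the job is handed in: Whole tray in front of the shelf's front edge, flat on the worktop; dish level on its floor; bottle upright (7 degrees) on the dish's floor; twin dish mouth-down on the dish, rim on rim, centres within 5 mm, level within 3 degrees, rims within 3 mm in height; all at rest (all of step 1 and all of step 2 and angle between tray's own z axis and vertical below 0.03 rad and angle between dish's own z axis and vertical below 0.04 rad and horizontal distance between cover and dish_rim below 0.005 m and z of cover in the frame of dish_rim between -0.003 and 0.003 m and angle between cover's own z axis and vertical below 0.05 rad and linear speed of each of cover, tray below 0.01 m/s and linear speed of oil below 0.02 m/s); the robot touches nothing.
It fails at once if the cover is dropped (let go to fall more than about 12 mm) (linear speed of cover above 0.5 m/s and contact force between cover and the fingers below 0.05 N).
It fails at once if the bottle is dropped (let go to fall more than about 12 mm) (linear speed of oil above 0.5 m/s and contact force between oil and the fingers below 0.05 N).
It fails at once if the dish is tipped over or the bottle or cover knocked over (angle between dish's own z axis and vertical above 0.5 rad or angle between any of oil, cover's own z axis and vertical above 1 rad).
It fails at once if a bystander (beaker, marker, forceps) is moved by more than 30 mm (distance of any of beaker, marker, tweezers from where it was at the start of the episode above 0.03 m).
It also fails if it takes over 69 s, if anything falls off the work surface, if the arm or the gripper's body presses on something with over 40 N, if the wrist force passes 120 N, or if a joint passes its speed limit or range.

## Robot

A 7-joint arm with a two-finger parallel gripper is mounted at the origin on a cart in front of the work surface, level with it; the furniture and walls round the work are solid. World frame = base frame: x ahead of the robot, y to its left, z up, the work surface at z = 0. Lengths are in m, angles in rad, forces in N, time in s.
With the tool pointing down it reaches from about 0.4 to 0.85 m from the base axis. Payload 4.5 kg.
Tool frame: the origin (TCP) lies midway between the tips of the shut fingers; the grasp point (between the pads) lies 19 mm behind it; z points along the fingers, y is the line along which they close (so a half turn about z gives the same grasp; the last joint's range is limited). The gripper opens to 88 mm and grips with 3 to 60 N. Pads are 18 mm wide; open, the fingers measure 123 mm over their backs; the gripper's body (75 mm by 187 mm) begins 45 mm behind the grasp point.
Start: joints at [1.257, 0.689, -0.195, 1.565, 0.157, 0.902, -0.215], TCP at [0.213, -0.588, 0.209] pointing down, gripper open.
Joint ranges: [-3.01, 3.01], [-0.46, 2.08], [-1.47, 1.51], [0.13, 2.56], [-1, 4.14], [0.04, 2.09], [-2.66, 2.66]. Speed limits (rad/s): [2.57, 2.57, 3.14, 3.14, 3.14, 3.14, 3.14].

## Interface

Orientations are given as a rotation vector (axis times angle).
In Python, from cell import manip gives the robot as it stands.
- The arm moves only by the shell command python3 -m creep 'ROWS' [OPENING]. ROWS is JSON, a list of rows, each an object with "travel": the shift along the tool's x, y, z in cm, a list of three; "twist": the turn, a rotation vector about the tool's x, y, z in rad, a list of three. In form: [{"travel": [x, y, z], "twist": [wx, wy, wz]}, ...]. A call has 1 to 20 rows; each row shifts and turns the commanded pose from where the row before left it, along the tool's axes as they then stand; what a row does not reach is not made up. A row lasts 1/10 s, in which the tool goes at most 50 mm and 8.59 degrees, less where a joint would pass 70% of its speed; a pose out of reach is approached as far as the arm can. A call is refused whole if a number of a shift passes 5 or a number of a turn 0.15, either way. A call with a gripper value outside its range is refused whole. OPENING is the closure in counts, from 0 (fully open) to 255 (shut), set as the call begins (- or left out, the last holds). The fingers move at their own pace and stop on an object; the grip force is fixed at half the most. Time passes only in rows, so rows that do not move let the fingers close. It gives the time, the measured TCP pose, the force, the opening and the grip force at its end, in the units of the state.
- manip.get_state(): the state, without advancing time (a new reading comes with each control period).
- manip.get_image(name): name is "side" or "top"; returns a dict with "image" (400x640x3 uint8, red, green, blue), "depth" (400x640 float32, m along the optical axis (not along the pixel's ray), 0 where there is no reading), "fx", "fy", "cx", "cy" (pixels), "position" and "attitude" of the camera in the world. Camera axes: x right, y down, z forward; pixel columns grow to the right and rows downward; lengths in m; the calibration is good to about 2 mm. A picture is of the moment at which its call begins.
- manip.job_done(): hands the job in; it is judged then, once.
Trained networks look in a picture, given as the dict that the camera call returned (one of the last four; its "shot" number tells which), for a name from the list of things; names that differ only in an ending like _2 or _b are one class to them, and where a whole thing is asked for, a point or a joint stands for the part that bears it (a point fixed in the world has none). Each returns a list of dicts, best first, with "p" (0 to 1); they miss things now and then, are a little off and sometimes report something else, mostly with a low value. They report only what shows in the picture. A call takes as long as a camera call. They do not tell look-alikes from the thing itself.
- manip.trace(picture, query): "region" (400x640 bool, what is visible of it) and "extent" ([centre column, centre row, width, height] in pixels, round what is visible of it).
The state is a dict: "t": time; "qpos": joint angles; "joint_velocities": joint speeds; "effort": joint torques, N m; "position": TCP position; "tcp_rot": TCP orientation; "force": force on the tool from outside, world axes, zero at the start; "moment": the same for the moment, N m; "opening": finger opening in m; "grip_force": force on a finger pad.
Only numpy, scipy, OpenCV 4.12 (cv2) and the standard library are available. Lean on these libraries where they do the work, as an engineer would, in place of code of your own. Each camera call takes 0.05 s, during which the arm holds its last target. There are 200 camera calls.

## Working session

There is one attempt and no reset: what is moved stays moved. The work goes in short steps, Python scripts to look and compute and a shell command to move; the robot and the scene stay as the last step left them, time stands still between calls to the robot, and variables do not carry over. Pictures are saved under pics/ and viewed, at most 10 in all, crops included, and the job is handed in when it is done.

```bash
ls; mkdir -p pics
cat > h.py <<'E'
import numpy as np, cv2
from scipy.spatial.transform import Rotation as R
from cell import manip
def pts(im, mask):
    v,u=np.nonzero(mask & (im["depth"]>0)); d=im["depth"][v,u]
    P=np.c_[(u-im["cx"])/im["fx"]*d,(v-im["cy"])/im["fy"]*d,d]
    a=np.array(im["attitude"],float); M=a if a.shape==(3,3) else R.from_rotvec(a).as_matrix()
    return P@M.T+np.array(im["position"])
def save(im,name): cv2.imwrite("pics/"+name,cv2.cvtColor(im["image"],cv2.COLOR_RGB2BGR))
E
python3 - <<'E'
from h import *
s=manip.get_state(); print({k:np.round(v,3) for k,v in s.items()})
for c in ("top","side"):
    im=manip.get_image(c); save(im,c+"0.png"); print(c,im["position"],im["attitude"],im["fx"])
    for q in ("tray","dish","cover","beaker","oil","marker","tweezers","shelf"):
        for r in manip.trace(im,q)[:4]:
            if r["p"]<.2: continue
            P=pts(im,r["region"]); 
            if len(P)==0: continue
            print(q,round(r["p"],2),np.round(r["extent"]),len(P),"lo",np.percentile(P,2,axis=0).round(3),"hi",np.percentile(P,98,axis=0).round(3))
E
```

```text
pics
{'t': np.float64(0.0), 'qpos': array([ 1.257,  0.69 , -0.195,  1.566,  0.157,  0.903, -0.215]), 'joint_velocities': array([ 0.001, -0.001, -0.001,  0.001,  0.002,  0.001, -0.001]), 'effort': array([ 0.0000e+00, -5.2756e+01, -1.2670e+00, -1.5343e+01, -5.3000e-02,
        6.0000e-03,  0.0000e+00]), 'position': array([ 0.213, -0.587,  0.208]), 'tcp_rot': array([-3.092e+00, -5.430e-01,  1.000e-03]), 'force': array([ 0.123, -0.423,  0.314]), 'moment': array([-0.032, -0.033,  0.008]), 'grip_force': np.float64(0.0), 'opening': np.float64(0.088)}
top [ 0.24862573 -0.09865088  1.54868261] [-2.04643406  2.17494723 -0.22329498] 472.4165252726157
tray 0.6 [294. 193.  53.  46.] 1700 lo [ 0.556 -0.077 -0.002] hi [0.689 0.067 0.015]
dish 0.48 [290. 174.  15.   1.] 86 lo [ 0.666 -0.028  0.004] hi [0.694 0.018 0.051]
cover 0.91 [389. 274.  25.  26.] 387 lo [ 0.297 -0.333  0.   ] hi [ 0.359 -0.273  0.047]
cover 0.78 [451. 211.  24.  20.] 398 lo [ 0.491 -0.562 -0.   ] hi [ 0.551 -0.493  0.048]
cover 0.75 [375. 209.  24.  22.] 379 lo [ 0.512 -0.307 -0.001] hi [ 0.571 -0.245  0.047]
cover 0.72 [411.
[... 783 characters left out ...]
over 0.89 [388. 172.  23.  20.] 386 lo [ 0.52  -0.449 -0.001] hi [ 0.592 -0.357  0.043]
cover 0.87 [429. 228.  29.  23.] 465 lo [ 0.298 -0.322  0.002] hi [ 0.358 -0.267  0.043]
cover 0.62 [414. 158.  23.  22.] 354 lo [ 0.492 -0.549 -0.001] hi [ 0.551 -0.486  0.042]
beaker 0.73 [397. 210.  23.  20.] 284 lo [ 0.411 -0.287  0.   ] hi [ 0.453 -0.251  0.06 ]
oil 0.66 [396. 209.  19.  20.] 268 lo [ 0.412 -0.287  0.001] hi [ 0.45  -0.251  0.06 ]
oil 0.46 [246. 341.  15.  17.] 171 lo [0.468 0.29  0.006] hi [0.489 0.317 0.061]
marker 0.52 [444. 202.  40.   6.] 179 lo [ 0.292 -0.456 -0.001] hi [ 0.396 -0.378  0.015]
shelf 0.79 [265. 197. 143. 127.] 8052 lo [ 0.665 -0.246  0.011] hi [0.821 0.175 0.19 ]
```

Run:
```python
import cv2,numpy as np
a=cv2.imread("pics/side0.png"); t=cv2.imread("pics/top0.png")
c=cv2.resize(t[185:300,340:480],None,fx=5,fy=5,interpolation=cv2.INTER_CUBIC); cv2.imwrite("pics/c1.png",c)
```

```text
(no output)
```

View pics/c1.png

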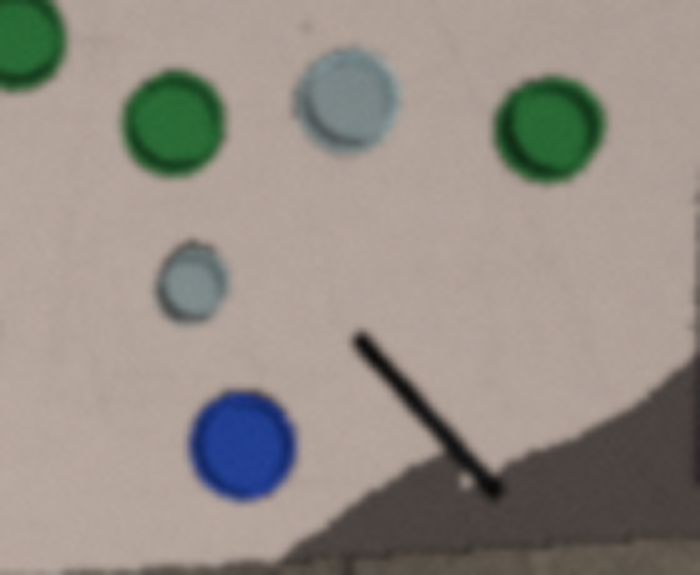

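View pics/side0.png

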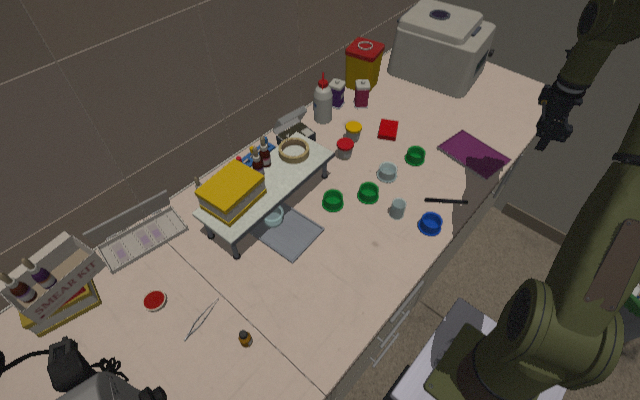

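Side view: the clear dish twin is at about (387,172), top view (411,206). Look-alikes in the top view are green at (343,192), (375,209) and (451,211), blue at (389,274), and the narrow beaker at (380,241). The close crop shows (411,206) is the only clear, wide one, so that is the cover. The amber oil bottle is at side (245,339), and the tray at (287,236) with the dish on its back part.

```bash
cat >> h.py <<'E'
def circ(P):  # least squares circle
    A=np.c_[2*P[:,:2],np.ones(len(P))]; s=np.linalg.lstsq(A,(P[:,:2]**2).sum(1),rcond=None)[0]
    return s[0],s[1],np.sqrt(s[2]+s[0]**2+s[1]**2)
def box(im,c,hw,hh):
    m=np.zeros((400,640),bool); m[int(c[1]-hh):int(c[1]+hh),int(c[0]-hw):int(c[0]+hw)]=1; return m
def near(im,x,y,r,z0,z1):
    P=pts(im,np.ones((400,640),bool)); return P[(np.hypot(P[:,0]-x,P[:,1]-y)<r)&(P[:,2]>z0)&(P[:,2]<z1)]
def mid(P): return np.r_[(P.min(0)[:2]+P.max(0)[:2])/2, P.max(0)-P.min(0), P.max(0)[2], len(P)].round(4)
def disc(P,r):  # min enclosing circle
    c,rr=cv2.minEnclosingCircle(P[:,:2].astype(np.float32)); return np.round([*c,rr,len(P)],4)
E
python3 - <<'E'
from h import *
for c in ("top","side"):
    im=manip.get_image(c); print(c)
    P=near(im,.548,-.39,.06,.033,.05); print("cover top",disc(P,.031),P.mean(0))
    P=near(im,.548,-.39,.06,.005,.06); print("cover all",disc(P,.035))
    P=near(im,.478,.303,.05,.05,.07); print("oil cap",mid(P),P.mean(0)) if len(P) else 0
    P=near(im,.478,.303,.05,.008,.07); print("oil all",mid(P)) if len(P) else 0
    P=near(im,.432,-.27,.05,.05,.07); print("beaker",P.mean(0))
    for r in manip.trace(im,"tray")[:1]:
        P=pts(im,r["region"]); P=P[(P[:,2]<.02)&(P[:,0]<.72)]
        for y in np.arange(-.08,.09,.02):
            S=P[abs(P[:,1]-y)<.01]
            if len(S)>8: print("  y",round(y,2),"xmin",np.percentile(S[:,0],1).round(4))
        for x in np.arange(.57,.68,.02):
            S=P[abs(P[:,0]-x)<.01]
            if len(S)>8: print("  x",round(x,2),np.percentile(S[:,1],[1,99]).round(4))
    P=pts(im,manip.trace(im,"shelf")[0]["region"]); P=P[(P[:,2]>.105)&(P[:,2]<.125)]
    for y in np.arange(-.24,.2,.05):
        S=P[abs(P[:,1]-y)<.01]
        if len(S)>3: print("  shelf y",round(y,2),S[:,0].min().round(4))
    for r in manip.trace(im,"dish")[:1]:
        P=pts(im,r["region"]); print("dish",mid(P[(P[:,2]>.035)&(P[:,2]<.06)]))
s=manip.get_state(); print(R.from_rotvec(s["tcp_rot"]).as_matrix().round(3))
E
```

```text
top
cover top [ 5.501e-01 -3.938e-01  3.110e-02  2.750e+02] [ 0.55025524 -0.39336801  0.04089278]
cover all [ 5.477e-01 -3.899e-01  5.930e-02  4.380e+02]
oil cap [4.820e-01 2.976e-01 1.730e-02 1.770e-02 1.450e-02 6.540e-02 3.300e+01] [0.48160732 0.2974537  0.05890051]
oil all [4.724e-01 2.910e-01 6.980e-02 7.490e-02 5.740e-02 6.540e-02 9.700e+01]
beaker [ 0.4313846  -0.2780113   0.05922014]
  y -0.08 xmin 0.5614
  y -0.06 xmin 0.562
  y -0.04 xmin 0.5603
  y -0.02 xmin 0.5574
  y 0.0 xmin 0.5558
  y 0.02 xmin 0.5529
  y 0.04 xmin 0.5529
  y 0.06 xmin 0.5521
  y 0.08 xmin 0.6397
  x 0.57 [-0.0805  0.0654]
  x 0.59 [-0.0813  0.0651]
  x 0.61 [-0.0795  0.0644]
  x 0.63 [-0.0771  0.0672]
  x 0.65 [-0.0751  0.07  ]
  x 0.67 [-0.0755  0.0719]
  shelf y -0.24 0.6772
  shelf y -0.19 0.6743
  shelf y -0.14 0.6728
  shelf y -0.09 0.6705
  shelf y -0.04 0.6678
  shelf y 0.01 0.6655
  shelf y 0.06 0.6629
  shelf y 0.11 0.6609
  shelf y 0.16 0.6586
dish [ 6.744e-01 -4.500e-03  1.720e-02  4.650e-02  1.730e-02  5.380e-02
  4.100e+01]
side
cover top [ 5.512e-01 -3.880e-01  3.180e-02  2.070e+02] [ 0.
[... 333 characters left out ...]
 -0.08 xmin 0.5604
  y -0.06 xmin 0.56
  y -0.04 xmin 0.5582
  y -0.02 xmin 0.5571
  y 0.0 xmin 0.5555
  y 0.02 xmin 0.5542
  y 0.04 xmin 0.5528
  y 0.06 xmin 0.5519
  y 0.08 xmin 0.5587
  x 0.57 [-0.083   0.0719]
  x 0.59 [-0.0842  0.0729]
  x 0.61 [-0.08    0.0749]
  x 0.63 [-0.073   0.0757]
  x 0.65 [-0.0705  0.0775]
  x 0.67 [-0.0687  0.0789]
  shelf y -0.24 0.6779
  shelf y -0.19 0.6762
  shelf y -0.14 0.6733
  shelf y -0.09 0.6705
  shelf y -0.04 0.669
  shelf y 0.01 0.6662
  shelf y 0.06 0.6632
  shelf y 0.11 0.6614
  shelf y 0.16 0.6589
dish [6.854e-01 7.000e-04 3.990e-02 6.900e-02 1.340e-02 4.860e-02 9.000e+01]
[[ 0.94   0.341  0.   ]
 [ 0.341 -0.94  -0.   ]
 [ 0.     0.    -1.   ]]
```

```bash
python3 -m creep '[{"travel":[0,0,0],"twist":[0,0,0.116]},{"travel":[0,0,0],"twist":[0,0,0.116]},{"travel":[0,0,0],"twist":[0,0,0.116]},{"travel":[2.55,-3.9,0],"twist":[0,0,0]},{"travel":[2.55,-3.9,0],"twist":[0,0,0]},{"travel":[2.55,-3.9,0],"twist":[0,0,0]},{"travel":[2.55,-3.9,0],"twist":[0,0,0]},{"travel":[2.55,-3.9,0],"twist":[0,0,0]},{"travel":[2.55,-3.9,0],"twist":[0,0,0]},{"travel":[2.55,-3.9,0],"twist":[0,0,0]},{"travel":[2.55,-3.9,0],"twist":[0,0,0]},{"travel":[2.55,-3.9,0],"twist":[0,0,0]},{"travel":[2.55,-3.9,0],"twist":[0,0,0]},{"travel":[2.55,-3.9,0],"twist":[0,0,0]},{"travel":[2.55,-3.9,0],"twist":[0,0,0]},{"travel":[2.55,-3.9,0],"twist":[0,0,0]},{"travel":[2.55,-3.9,0],"twist":[0,0,0]},{"travel":[2.55,-3.9,0],"twist":[0,0,0]}]' 120
```

```text
t: 3.1
position: [0.5966, -0.0008, 0.209]
tcp_rot: [3.141, 0.0, 0.001]
force: [1.0, 0.1, 0.5]
opening: 0.0467
grip_force: 0.0
```

```bash
python3 -m creep '[{"travel":[0,0,4.5],"twist":[0,0,0]},{"travel":[0,0,4.5],"twist":[0,0,0]},{"travel":[0,0,4.5],"twist":[0,0,0]},{"travel":[0,0,3.5],"twist":[0,0,0]},{"travel":[0,0,1.0],"twist":[0,0,0]},{"travel":[0,0,1.0],"twist":[0,0,0]},{"travel":[0,0,0],"twist":[0,0,0]}]'
```

```text
t: 3.8
position: [0.5961, -0.0027, 0.019]
tcp_rot: [3.142, -0.0, 0.001]
force: [-0.3, -0.1, 0.1]
opening: 0.0465
grip_force: 0.0
```

```bash
python3 -m creep '[{"travel":[0,0,0.3],"twist":[0,0,0]},{"travel":[0,0,0.2],"twist":[0,0,0]},{"travel":[0,0,0],"twist":[0,0,0]}]'
```

```text
t: 4.1
position: [0.5963, -0.0027, 0.0147]
tcp_rot: [-3.142, 0.0, -0.002]
force: [0.1, -0.3, -0.6]
opening: 0.0468
grip_force: 0.0
```

```bash
for i in 1 2 3; do :; done; python3 -m creep '[{"travel":[0,0,0.3],"twist":[0,0,0]},{"travel":[0,0,0.2],"twist":[0,0,0]},{"travel":[0,0,0],"twist":[0,0,0]}]'
```

```text
t: 4.4
position: [0.5954, -0.0027, 0.0086]
tcp_rot: [3.142, -0.0, -0.001]
force: [0.6, 0.0, 0.2]
opening: 0.0467
grip_force: 0.0
```

```bash
python3 -m creep '[{"travel":[0,0,0.2],"twist":[0,0,0]},{"travel":[0,0,0.2],"twist":[0,0,0]},{"travel":[0,0,0],"twist":[0,0,0]}]'
```

```text
t: 4.7
position: [0.5954, -0.0027, 0.0045]
tcp_rot: [3.141, -0.0, -0.001]
force: [0.4, -0.4, 0.8]
opening: 0.0467
grip_force: 0.0
```

```bash
python3 -m creep '[{"travel":[0,0,0.2],"twist":[0,0,0]},{"travel":[0,0,0.1],"twist":[0,0,0]},{"travel":[0,0,0],"twist":[0,0,0]}]'
```

```text
t: 5.0
position: [0.5955, -0.0027, 0.0016]
tcp_rot: [3.142, -0.0, -0.001]
force: [-0.4, 0.9, 0.2]
opening: 0.0464
grip_force: 0.0
```

```bash
python3 -m creep '[{"travel":[0,0,0.1],"twist":[0,0,0]},{"travel":[0,0,0.1],"twist":[0,0,0]},{"travel":[0,0,0],"twist":[0,0,0]}]'
```

```text
t: 5.3
position: [0.5956, -0.0027, -0.0003]
tcp_rot: [3.142, -0.0, -0.0]
force: [-0.5, -0.2, 0.7]
opening: 0.0466
grip_force: 0.0
```

```bash
python3 -m creep '[{"travel":[0,0,0.1],"twist":[0,0,0]},{"travel":[0,0,0.1],"twist":[0,0,0]},{"travel":[0,0,0],"twist":[0,0,0]}]'
```

```text
t: 5.6
position: [0.5955, -0.0027, -0.0023]
tcp_rot: [3.141, -0.0, -0.0]
force: [0.1, -0.5, -0.2]
opening: 0.0468
grip_force: 0.0
```

```bash
python3 -m creep '[{"travel":[0,0,0.1],"twist":[0,0,0]},{"travel":[0,0,0.1],"twist":[0,0,0]},{"travel":[0,0,0],"twist":[0,0,0]}]'
```

```text
t: 5.9
position: [0.5955, -0.0027, -0.0043]
tcp_rot: [3.142, -0.0, -0.0]
force: [0.6, 0.4, 0.8]
opening: 0.0468
grip_force: 0.0
```

```bash
python3 -m creep '[{"travel":[0,0,0.1],"twist":[0,0,0]},{"travel":[0,0,0.1],"twist":[0,0,0]},{"travel":[0,0,0],"twist":[0,0,0]}]'
```

```text
t: 6.2
position: [0.5956, -0.0027, -0.0064]
tcp_rot: [3.142, -0.0, -0.0]
force: [-0.5, 0.4, -0.5]
opening: 0.0467
grip_force: 0.0
```

```bash
python3 -m creep '[{"travel":[0,0,0.1],"twist":[0,0,0]},{"travel":[0,0,0.1],"twist":[0,0,0]},{"travel":[0,0,0],"twist":[0,0,0]}]'
```

```text
t: 6.5
position: [0.5956, -0.0027, -0.0083]
tcp_rot: [3.142, -0.0, -0.0]
force: [-0.3, -0.2, 0.6]
opening: 0.0468
grip_force: 0.0
```

Run:
```python
from h import *
im=manip.get_image("side"); c=im["image"][150:290,200:360]
cv2.imwrite("pics/p2.png",cv2.cvtColor(cv2.resize(c,None,fx=4,fy=4,interpolation=cv2.INTER_CUBIC),cv2.COLOR_RGB2BGR))
```

```text
(no output)
```

View pics/p2.png

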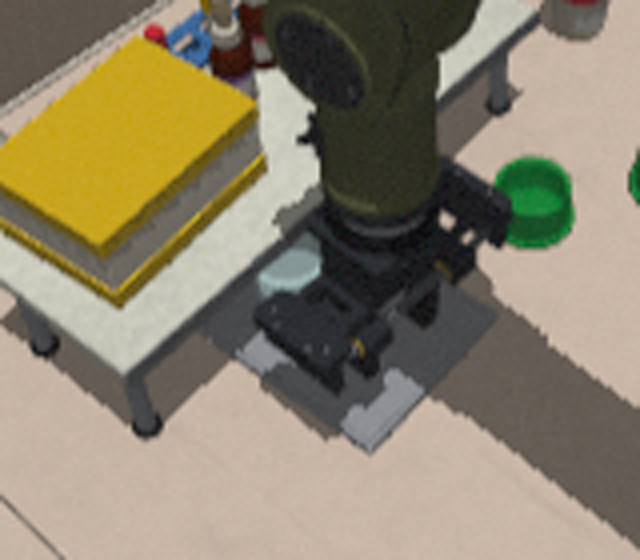

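The fingers are inside the tray's front part at about (370,370) in the crop, just above the floor, with the dish behind at (290,270). The gripper body is clear of the shelf edge, so I keep lowering.

```bash
python3 -m creep '[{"travel":[0,0,0.1],"twist":[0,0,0]},{"travel":[0,0,0.1],"twist":[0,0,0]},{"travel":[0,0,0],"twist":[0,0,0]}]'
```

```text
t: 6.85
position: [0.5956, -0.0027, -0.0103]
tcp_rot: [3.142, -0.0, -0.0]
force: [0.1, -0.3, -0.3]
opening: 0.0465
grip_force: 0.0
```

```bash
python3 -m creep '[{"travel":[0,0,0.1],"twist":[0,0,0]},{"travel":[0,0,0],"twist":[0,0,0]}]'
```

```text
t: 7.05
position: [0.5956, -0.0027, -0.0113]
tcp_rot: [3.142, -0.0, -0.0]
force: [0.5, -0.1, 0.3]
opening: 0.0466
grip_force: 0.0
```

```bash
python3 -m creep '[{"travel":[0,0,0.1],"twist":[0,0,0]},{"travel":[0,0,0],"twist":[0,0,0]}]'
```

```text
t: 7.25
position: [0.5956, -0.0027, -0.0123]
tcp_rot: [3.142, -0.0, -0.0]
force: [-0.0, -0.3, -0.2]
opening: 0.0468
grip_force: 0.0
```

```bash
python3 -m creep '[{"travel":[0,0,0.15],"twist":[0,0,0]},{"travel":[0,0,0],"twist":[0,0,0]}]'
```

```text
t: 7.45
position: [0.5956, -0.0026, -0.0138]
tcp_rot: [3.142, -0.0, -0.0]
force: [0.5, -0.6, -0.3]
opening: 0.0464
grip_force: 0.0
```

```bash
python3 -m creep '[{"travel":[0,0,0.15],"twist":[0,0,0]},{"travel":[0,0,0],"twist":[0,0,0]}]'
```

```text
t: 7.65
position: [0.5955, -0.0027, -0.0154]
tcp_rot: [3.142, -0.0, -0.0]
force: [-0.2, 0.3, 0.0]
opening: 0.0463
grip_force: 0.0
```

Run:
```python
from h import *
for c in("side","top"):
    im=manip.get_image(c); P=near(im,.5956,-.0027,.08,-.05,.05)
    m=im["image"].astype(int)
    Q=pts(im,(m.sum(2)<110)); Q=Q[(np.hypot(Q[:,0]-.5956,Q[:,1]+.0027)<.07)&(Q[:,2]<.06)]
    print(c,len(Q),np.percentile(Q[:,2],[0,2,10,30]),Q[Q[:,2]<.03].mean(0))
```

```text
side 62 [0.01884562 0.02245571 0.02550099 0.02890576] [ 0.58882393 -0.00290091  0.02586386]
top 4 [0.00434234 0.00449503 0.00510582 0.00663277] [ 0.59975398 -0.05298411  0.00668248]
```

```bash
python3 -m creep '[{"travel":[0,0,-2.9],"twist":[0,0,0]},{"travel":[0,0,0],"twist":[0,0,0]},{"travel":[0,0,0],"twist":[0,0,0]},{"travel":[0,0,0],"twist":[0,0,0]},{"travel":[0,0,0],"twist":[0,0,0]},{"travel":[0,0,0.4],"twist":[0,0,0]},{"travel":[0,0,0],"twist":[0,0,0]}]' 255
```

```text
t: 8.45
position: [0.5949, -0.0027, 0.0088]
tcp_rot: [3.141, -0.0, -0.003]
force: [-0.3, -0.5, 0.1]
opening: 0.0005
grip_force: 0.0
```

```bash
python3 -m creep '[{"travel":[0,0,0.2],"twist":[0,0,0]},{"travel":[0,0,0.2],"twist":[0,0,0]},{"travel":[0,0,0],"twist":[0,0,0]}]'
```

```text
t: 8.75
position: [0.5954, -0.0027, 0.0055]
tcp_rot: [3.142, -0.0, -0.001]
force: [0.6, 0.2, 0.1]
opening: 0.0003
grip_force: 0.0
```

```bash
python3 -m creep '[{"travel":[0,0,0.2],"twist":[0,0,0]},{"travel":[0,0,0],"twist":[0,0,0]}]'
```

```text
t: 8.95
position: [0.5955, -0.0027, 0.0036]
tcp_rot: [3.142, -0.0, -0.0]
force: [0.3, -0.4, -0.7]
opening: 0.0001
grip_force: 0.0
```

```bash
python3 -m creep '[{"travel":[0,0,0.1],"twist":[0,0,0]},{"travel":[0,0,0],"twist":[0,0,0]}]'
```

```text
t: 9.15
position: [0.5956, -0.0026, 0.0027]
tcp_rot: [3.142, -0.0, -0.0]
force: [0.3, -0.3, 0.6]
opening: 0.0003
grip_force: 0.0
```

```bash
python3 -m creep '[{"travel":[0,0,0.1],"twist":[0,0,0]},{"travel":[0,0,0],"twist":[0,0,0]}]'
```

```text
t: 9.35
position: [0.5956, -0.0027, 0.0017]
tcp_rot: [3.142, -0.0, -0.0]
force: [0.3, 0.2, -0.2]
opening: 0.0007
grip_force: 0.0
```

```bash
python3 -m creep '[{"travel":[0,0,0.1],"twist":[0,0,0]},{"travel":[0,0,0],"twist":[0,0,0]}]'
```

```text
t: 9.55
position: [0.5956, -0.0026, 0.0007]
tcp_rot: [3.142, -0.0, -0.0]
force: [-0.8, -0.3, 0.2]
opening: 0.0002
grip_force: 0.0
```

```bash
python3 -m creep '[{"travel":[0,0,0.2],"twist":[0,0,0]},{"travel":[0,0,0],"twist":[0,0,0]}]'
```

```text
t: 9.75
position: [0.5955, -0.0027, -0.0015]
tcp_rot: [3.142, -0.0, -0.001]
force: [-0.4, -0.0, 0.6]
opening: -0.0001
grip_force: 0.0
```

```bash
python3 -m creep '[{"travel":[0,0,0.2],"twist":[0,0,0]},{"travel":[0,0,0],"twist":[0,0,0]}]'
```

```text
t: 9.95
position: [0.5954, -0.0027, -0.0035]
tcp_rot: [3.142, -0.0, -0.001]
force: [0.1, -0.5, 0.1]
opening: 0.0001
grip_force: 0.0
```

```bash
python3 -m creep '[{"travel":[0,0,0.2],"twist":[0,0,0]},{"travel":[0,0,0],"twist":[0,0,0]}]'
```

```text
t: 10.15
position: [0.5955, -0.0027, -0.0054]
tcp_rot: [3.142, -0.0, -0.0]
force: [-0.2, -0.2, 0.6]
opening: 0.0004
grip_force: 0.0
```

Run:
```python
from h import *
im=manip.get_image("side"); c=im["image"][195:265,240:330]
cv2.imwrite("pics/p3.png",cv2.cvtColor(cv2.resize(c,None,fx=8,fy=8,interpolation=cv2.INTER_CUBIC),cv2.COLOR_RGB2BGR))
P=near(im,.6,0,.06,-.02,.03); print(np.percentile(P[:,2],[0,5,20,40,60]))
```

```text
[-0.00389185 -0.00084045  0.00162513  0.00303716  0.00421002]
```

View pics/p3.png

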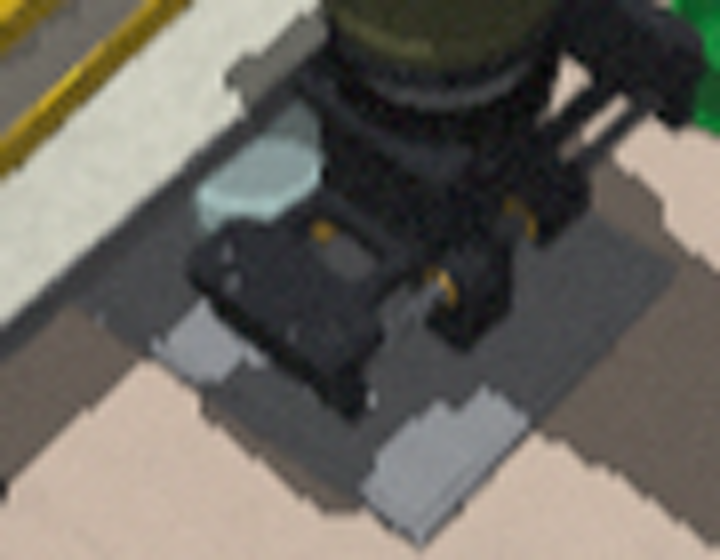

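The crop shows black finger ends near (355,400) and (465,340) and the dish at (265,180). There is no sign that the fingers press on the tray. I'll project the reported TCP into the picture to check it.

```bash
cat >> h.py <<'E'
def proj(im,p):
    a=np.array(im["attitude"],float); M=a if a.shape==(3,3) else R.from_rotvec(a).as_matrix()
    q=(np.array(p)-im["position"])@M; return (q[:2]/q[2]*[im["fx"],im["fy"]]+[im["cx"],im["cy"]]).round(1)
E
python3 - <<'E'
from h import *
im=manip.get_image("side")
for z in(-.005,.004,.02,.06): print(z,(proj(im,[.5955,-.0027,z])-[240,195])*8)
P=pts(im,np.ones((400,640),bool)).reshape(-1,3)
ok=im["depth"]>0; print(ok.all())
D=np.full((400,640,3),np.nan); D[ok]=P
for (u,v) in [(355,400),(345,385),(465,340),(470,310),(400,320),(390,330),(400,300),(420,300),(300,350),(420,370),(395,360)]:
    print((u,v),D[195+v//8,240+u//8].round(3),im["image"][195+v//8,240+u//8])
E
```

```text
-0.005 [469.6 361.6]
0.004 [468.8 348. ]
0.02 [467.2 324. ]
0.06 [463.2 260.8]
False
(355, 400) [0.561 0.083 0.104] [29 24 32]
(345, 385) [0.56  0.086 0.118] [31 29 37]
(465, 340) [0.585 0.009 0.035] [25 25 28]
(470, 310) [0.561 0.031 0.103] [27 30 32]
(400, 320) [0.57  0.051 0.107] [63 65 68]
(390, 330) [0.571 0.058 0.108] [73 74 77]
(400, 300) [ 0.631 -0.003  0.003] [69 71 71]
(420, 300) [0.573 0.041 0.107] [89 90 93]
(300, 350) [0.576 0.091 0.131] [44 46 49]
(420, 370) [0.604 0.016 0.003] [72 75 74]
(395, 360) [0.613 0.02  0.004] [73 75 76]
```

Run:
```python
from h import *
im=manip.get_image("side")
m=np.zeros((400,640),bool); m[225:246,290:306]=1
g=im["image"].sum(2)
for v in range(226,246):
    row=[]
    for u in range(291,305,2):
        k=np.zeros((400,640),bool);k[v,u]=1;P=pts(im,k)
        row.append(f"{P[0][0]*1e3:.0f},{P[0][1]*1e3:.0f},{P[0][2]*1e3:.0f}:{g[v,u]}" if len(P) else "--")
    print(v," ".join(row))
```

```text
226 -- 574,35,128:79 573,29,122:101 574,20,112:124 568,18,115:112 566,13,112:95 563,9,111:81
227 573,43,132:123 571,37,127:83 576,25,110:103 573,22,110:127 568,19,112:147 563,16,112:73 561,11,110:77
228 574,42,126:92 580,30,107:137 574,28,111:130 568,26,114:133 565,22,112:148 562,18,111:103 562,10,103:87
229 572,44,125:64 577,32,108:176 572,30,111:264 567,28,112:139 562,25,113:123 562,18,107:96 562,9,97:98
230 590,29,88:107 577,33,104:202 571,32,108:267 565,29,111:108 561,26,111:97 562,18,102:74 560,12,97:83
231 604,17,56:144 573,37,107:248 569,33,107:174 564,31,109:98 562,25,106:98 562,18,98:76 584,-12,44:84
232 629,-4,4:212 570,40,108:229 569,34,103:149 564,31,104:93 563,25,100:95 561,19,94:81 583,-10,41:98
233 574,44,104:245 570,40,104:204 587,18,63:95 565,31,99:72 562,26,97:84 587,-6,38:81 587,-13,30:118
234 570,47,107:201 570,41,101:154 589,16,54:89 566,30,92:69 588,2,40:81 585,-4,36:51 585,-12,27:161
235 569,49,105:181 599,15,38:105 588,17,51:63 585,12,49:82 588,2,35:53 586,-4,30:121 594,-20,5:205
236 618,7,5:214 599,16,34:172 591,15,42:92 585,13,45:85 586,4,33:86 586,-4,24:191
[... 158 characters left out ...]
4,36:105 597,-5,3:196 591,-8,5:224 587,-13,4:219
239 613,12,1:225 606,10,4:225 604,4,0:222 586,13,28:197 593,-2,4:225 588,-5,6:231 585,-10,3:230
240 608,17,5:225 605,12,3:224 600,8,3:225 596,4,2:218 590,1,6:215 588,-5,1:234 582,-7,4:230
241 606,19,4:231 602,15,4:229 597,11,5:232 593,7,4:224 589,2,2:225 586,-3,0:228 581,-6,2:227
242 605,20,1:221 599,17,4:224 596,13,3:219 590,10,4:224 586,6,5:231 582,1,3:223 579,-4,-0:222
243 600,24,6:214 597,20,4:224 594,14,1:223 590,11,1:223 584,8,3:231 579,4,4:224 575,1,5:225
244 599,26,4:215 595,22,3:219 589,19,5:226 587,14,2:222 583,9,1:350 576,7,5:351 573,2,3:230
245 597,28,3:221 593,24,2:343 588,20,3:343 583,17,4:226 579,13,5:434 575,9,4:440 571,4,2:351
```

The depth points put the finger tips at z≈25 mm while the state reports −5.5 mm, so the true tips are about 30 mm above the reported TCP. Table-referenced targets therefore need reported z = true tip z − 0.03. I carry on down.

```bash
python3 -m creep '[{"travel":[0,0,0.7],"twist":[0,0,0]},{"travel":[0,0,0.7],"twist":[0,0,0]},{"travel":[0,0,0.2],"twist":[0,0,0]},{"travel":[0,0,0],"twist":[0,0,0]}]'
```

```text
t: 10.7
position: [0.5951, -0.0027, -0.0219]
tcp_rot: [3.141, -0.0, -0.002]
force: [-0.4, -0.1, -0.3]
opening: 0.0007
grip_force: 0.0
```

```bash
python3 -m creep '[{"travel":[0,0,0.1],"twist":[0,0,0]},{"travel":[0,0,0.1],"twist":[0,0,0]},{"travel":[0,0,0],"twist":[0,0,0]}]'
```

```text
t: 11.0
position: [0.5957, -0.0027, -0.0232]
tcp_rot: [3.142, -0.0, 0.0]
force: [0.5, -0.7, 0.1]
opening: 0.0006
grip_force: 0.0
```

```bash
python3 -m creep '[{"travel":[0,0,0.1],"twist":[0,0,0]},{"travel":[0,0,0.05],"twist":[0,0,0]},{"travel":[0,0,0],"twist":[0,0,0]}]'
```

```text
t: 11.3
position: [0.5957, -0.0027, -0.0247]
tcp_rot: [3.142, -0.0, 0.0]
force: [0.4, 0.2, -0.4]
opening: 0.0005
grip_force: 0.0
```

```bash
python3 -m creep '[{"travel":[0,0,0.1],"twist":[0,0,0]},{"travel":[0,0,0.1],"twist":[0,0,0]},{"travel":[0,0,0],"twist":[0,0,0]}]'
```

```text
t: 11.6
position: [0.5958, -0.0027, -0.0254]
tcp_rot: [3.142, -0.0, 0.001]
force: [-2.4, 0.5, 9.7]
opening: 0.0005
grip_force: 5.3
```

```bash
python3 -m creep '[{"travel":[0,0,0.1],"twist":[0,0,0]},{"travel":[0,0,0],"twist":[0,0,0]}]'
```

```text
t: 11.8
position: [0.5958, -0.0027, -0.0255]
tcp_rot: [3.141, -0.0, 0.001]
force: [-4.3, 0.6, 18.1]
opening: 0.0005
grip_force: 9.3
```

```bash
python3 -m creep '[{"travel":[0,0,0.1],"twist":[0,0,0]},{"travel":[0,0,0],"twist":[0,0,0]}]'
```

```text
t: 12.0
position: [0.5959, -0.0027, -0.0255]
tcp_rot: [3.141, -0.001, 0.001]
force: [-5.7, 1.3, 26.2]
opening: 0.0008
grip_force: 13.2
```

Contact came at reported −25.3 mm on the 4 mm floor, so the offset is 29.3 mm. I ease off to about 18 N and drag.

```bash
python3 -m creep '[{"travel":[0,0,-0.08],"twist":[0,0,0]},{"travel":[-0.5,0,0],"twist":[0,0,0]},{"travel":[-1,0,0],"twist":[0,0,0]},{"travel":[-1,0,0],"twist":[0,0,0]},{"travel":[-1,0,0],"twist":[0,0,0]},{"travel":[-0.5,0,0],"twist":[0,0,0]}]'
python3 - <<'E'
from h import *
im=manip.get_image("side"); P=pts(im,manip.trace(im,"tray")[0]["region"]); P=P[P[:,2]<.02]
print([(y,np.percentile(P[abs(P[:,1]-y)<.01][:,0],1).round(4)) for y in(-.05,0,.05)])
E
```

```text
t: 12.6
position: [0.5639, -0.002, -0.0254]
tcp_rot: [-3.14, -0.0, -0.026]
force: [9.7, -0.7, 8.2]
opening: 0.0002
grip_force: 6.5
[(-0.05, np.float64(0.6857)), (0, np.float64(0.6057)), (0.05, np.float64(0.5441))]
```

```bash
python3 -m creep '[{"travel":[-1,0,0.05],"twist":[0,0,0]},{"travel":[-1,0,0],"twist":[0,0,0]},{"travel":[-1,0,0],"twist":[0,0,0]},{"travel":[-1,0,0],"twist":[0,0,0]},{"travel":[-1,0,0],"twist":[0,0,0]},{"travel":[0,0,0],"twist":[0,0,0]}]'
python3 - <<'E'
from h import *
for c in("side","top"):
    im=manip.get_image(c); P=pts(im,manip.trace(im,"tray")[0]["region"]); P=P[P[:,2]<.02]
    print([(y,np.percentile(P[abs(P[:,1]-y)<.01][:,0],[1,99]).round(4)) for y in(-.06,-.05,0,.05,.06)if (abs(P[:,1]-y)<.01).any()])
E
```

```text
t: 13.3
position: [0.5163, -0.002, -0.0254]
tcp_rot: [-3.14, 0.0, -0.034]
force: [9.4, 0.7, 16.5]
opening: 0.0
grip_force: 10.3Traceback (most recent call last):
  File "<stdin>", line 3, in <module>
IndexError: list index out of range
```

```bash
python3 -m creep '[{"travel":[-1,0,0],"twist":[0,0,0]},{"travel":[-1,0,0],"twist":[0,0,0]},{"travel":[-1,0,0],"twist":[0,0,0]},{"travel":[-1,0,0],"twist":[0,0,0]},{"travel":[-1,0,0],"twist":[0,0,0]},{"travel":[0,0,0],"twist":[0,0,0]}]'
python3 - <<'E'
from h import *
for c in("side","top"):
    im=manip.get_image(c); save(im,c+"4.png"); t=manip.trace(im,"tray")
    P=near(im,.53,0,.12,.035,.06); 
    for t in manip.trace(im,"dish")[:2]:
        P=pts(im,t["region"]); print(c,t["p"],t["extent"],P.mean(0),mid(P[(P[:,2]>.03)&(P[:,2]<.06)]))
E
python3 -c "
import cv2;a=cv2.imread('pics/side4.png');cv2.imwrite('pics/p4.png',cv2.resize(a[150:310,200:400],None,fx=4,fy=3.7))"
```

```text
t: 14.0
position: [0.4636, -0.0024, -0.0226]
tcp_rot: [-3.141, -0.002, 0.018]
force: [1.3, 1.3, 2.0]
opening: 0.0004
grip_force: 0.5
side 0.89 [298.2, 234.5, 22.6, 19.0] [ 0.59349861 -0.00530858  0.02645742] [ 5.916e-01 -3.800e-03  6.680e-02  6.920e-02  1.810e-02  4.810e-02
  1.990e+02]
top 0.46 [298.0, 196.9, 12.7, 15.3] [ 0.60287716 -0.02777804  0.03033145] [ 5.983e-01 -2.600e-02  5.590e-02  3.480e-02  2.070e-02  5.340e-02
  5.800e+01]
```

View pics/p4.png

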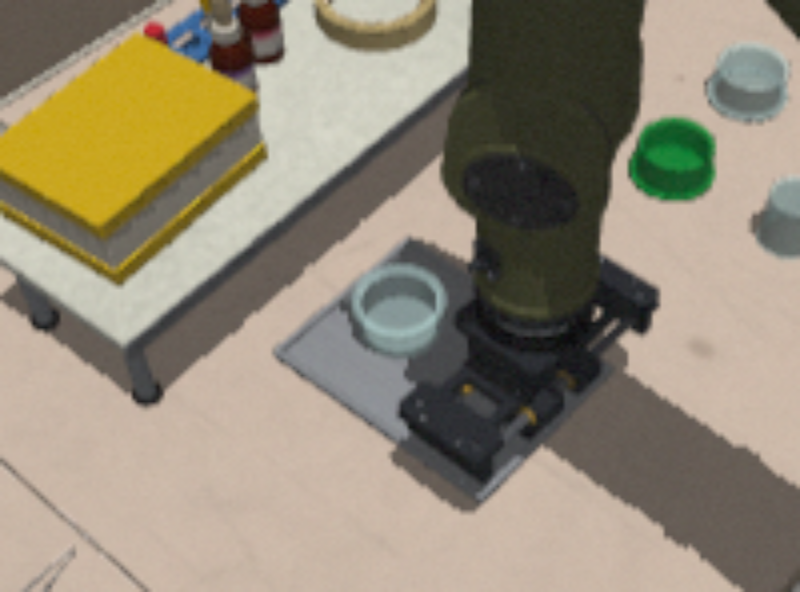

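The tray looks fully out, with corners at crop (278,352) and (410,240) and the dish standing at (398,310). I lift the fingers and measure.

```bash
python3 -m creep '[{"travel":[0,0,-1],"twist":[0,0,0]},{"travel":[0,0,-4],"twist":[0,0,0]},{"travel":[-1,-5,-4],"twist":[0,0,0]},{"travel":[0,-5,-4],"twist":[0,0,0]},{"travel":[0,-5,0],"twist":[0,0,0]},{"travel":[0,-5,0],"twist":[0,0,0]},{"travel":[0,-5,0],"twist":[0,0,0]}]' 0
cat > dish.py <<'E'
from h import *
for c in("side","top"):
    im=manip.get_image(c); save(im,c+"5.png")
    for t in manip.trace(im,"tray")[:1]:
        P=pts(im,t["region"]); P=P[(P[:,2]<.02)]
        b=cv2.minAreaRect(P[:,:2].astype(np.float32)); print(c,"tray",t["p"],cv2.boxPoints(b).round(4).tolist())
        cn=cv2.approxPolyDP(max(cv2.findContours(cv2.morphologyEx((t["region"]|manip.trace(im,"dish")[0]["region"]).astype(np.uint8),cv2.MORPH_CLOSE,np.ones((5,5))),0,2)[0],key=len),6,True)
    for t in manip.trace(im,"dish")[:1]:
        P=pts(im,t["region"]); Q=P[(P[:,2]>.038)&(P[:,2]<.052)]
        print(c,"dish",t["p"],disc(Q,0),mid(Q),Q.mean(0)[2])
E
python3 dish.py
```

```text
t: 15.0
position: [0.4549, 0.2259, 0.09]
tcp_rot: [3.141, -0.001, -0.024]
force: [1.0, -0.3, 0.2]
opening: 0.0541
grip_force: 0.0
side tray 0.6 [[0.4449000060558319, 0.0722000002861023], [0.44749999046325684, -0.08609999716281891], [0.6553000211715698, -0.08259999752044678], [0.6525999903678894, 0.07569999992847443]]
side dish 0.73 [ 5.913e-01 -3.100e-03  3.430e-02  1.600e+02] [ 5.907e-01 -2.400e-03  6.590e-02  6.500e-02  9.100e-03  4.720e-02
  1.600e+02] 0.043374833201960304
top tray 0.74 [[0.44369998574256897, 0.0640999972820282], [0.4487000107765198, -0.0860000029206276], [0.6507999897003174, -0.07909999787807465], [0.6456999778747559, 0.07090000063180923]]
top dish 0.56 [ 5.918e-01 -1.020e-02  3.530e-02  1.470e+02] [ 5.916e-01 -1.040e-02  6.920e-02  6.610e-02  1.350e-02  5.160e-02
  1.470e+02] 0.044797072343073105
```

```bash
python3 -m creep '[{"travel":[1.3,-3.7,0],"twist":[0,0,0]},{"travel":[1.36,-3.7,0],"twist":[0,0,0]},{"travel":[0,0,0],"twist":[0,0,0]},{"travel":[0,0,3],"twist":[0,0,0]},{"travel":[0,0,2],"twist":[0,0,0]},{"travel":[0,0,0],"twist":[0,0,0]},{"travel":[0,0,0],"twist":[0,0,0]}]' 0
python3 - <<'E'
from h import *
for c in("side","top"):
    im=manip.get_image(c)
    P=near(im,.4815,.3005,.03,.044,.068); P=P
    for t in manip.trace(im,"oil")[:2]: 
        Q=pts(im,t["region"]); Q=Q[Q[:,2]>.045]; print(c,t["p"],mid(Q) if len(Q) else "")
    D=pts(im,im["image"].sum(2)<130); D=D[(np.hypot(D[:,0]-.4815,D[:,1]-.3)<.08)&(D[:,2]<.1)]
    print(c,"dark",len(D),D[:,2].min())
    for lo in (.055,.065,.075,.085):
        S=D[(D[:,2]>lo)&(D[:,2]<lo+.01)]
        if len(S): print(lo,np.percentile(S,[3,97],axis=0).round(3).tolist())
E
```

```text
t: 16.1
position: [0.4824, 0.2973, 0.039]
tcp_rot: [3.14, -0.003, -0.023]
force: [0.0, -0.4, 0.3]
opening: 0.088
grip_force: 0.0
side 0.62 [4.808e-01 3.037e-01 1.530e-02 1.710e-02 1.560e-02 6.140e-02 5.800e+01]
side dark 71 0.004023578949420958
0.055 [[0.474, 0.296, 0.056], [0.488, 0.311, 0.061]]
0.065 [[0.473, 0.351, 0.074], [0.473, 0.351, 0.074]]
0.075 [[0.472, 0.245, 0.076], [0.479, 0.352, 0.085]]
0.085 [[0.471, 0.243, 0.086], [0.485, 0.302, 0.095]]
top dark 10 0.003399309459081623
0.055 [[0.489, 0.294, 0.057], [0.49, 0.299, 0.06]]
```

```bash
python3 -m creep '[{"travel":[-0.1,-0.4,0],"twist":[0,0.0147,0]},{"travel":[0,0,1.2],"twist":[0,0,0]},{"travel":[0,0,1.0],"twist":[0,0,0]},{"travel":[0,0,0],"twist":[0,0,0]}]' 0
python3 -m creep '[{"travel":[0,0,0],"twist":[0,0,0]},{"travel":[0,0,0],"twist":[0,0,0]},{"travel":[0,0,0],"twist":[0,0,0]},{"travel":[0,0,0],"twist":[0,0,0]},{"travel":[0,0,0],"twist":[0,0,0]},{"travel":[0,0,0],"twist":[0,0,0]},{"travel":[0,0,0],"twist":[0,0,0]}]' 255
```

```text
t: 16.7
position: [0.48, 0.3022, 0.0151]
tcp_rot: [3.14, 0.001, -0.003]
force: [0.3, -0.7, 0.3]
opening: 0.0884
grip_force: 0.0
t: 17.4
position: [0.4813, 0.3029, 0.017]
tcp_rot: [-3.141, 0.0, -0.002]
force: [-0.3, 0.8, -0.7]
opening: 0.0341
grip_force: 0.0
```

```bash
python3 -m creep '[{"travel":[0,0,0],"twist":[0,0,0]},{"travel":[0,0,0],"twist":[0,0,0]},{"travel":[0,0,0],"twist":[0,0,0]},{"travel":[0,0,0],"twist":[0,0,0]}]' 255
```

```text
t: 17.8
position: [0.4813, 0.3029, 0.0169]
tcp_rot: [3.142, -0.0, 0.002]
force: [-1.0, -0.1, -0.8]
opening: 0.0178
grip_force: 29.9
```

```bash
python3 -m creep '[{"travel":[0,0,-2],"twist":[0,0,0]},{"travel":[0,0,-3],"twist":[0,0,0]},{"travel":[0,0,-2.3],"twist":[0,0,0]},{"travel":[1.57,4.39,0],"twist":[0,0,0]},{"travel":[1.57,4.39,0],"twist":[0,0,0]},{"travel":[1.57,4.39,0],"twist":[0,0,0]},{"travel":[1.57,4.39,0],"twist":[0,0,0]},{"travel":[1.57,4.39,0],"twist":[0,0,0]},{"travel":[1.57,4.39,0],"twist":[0,0,0]},{"travel":[1.57,4.39,0],"twist":[0,0,0]},{"travel":[0,0,0],"twist":[0,0,0]},{"travel":[0,0,0],"twist":[0,0,0]}]' 255
python3 - <<'E'
from h import *
im=manip.get_image("side"); save(im,"side6.png")
D=near(im,.591,-.004,.05,.02,.13)
for t in manip.trace(im,"oil")[:2]: Q=pts(im,t["region"]); print(t["p"],mid(Q),Q.min(0),Q.max(0))
for t in manip.trace(im,"dish")[:1]:
    P=pts(im,t["region"]); Q=P[(P[:,2]>.038)&(P[:,2]<.052)]; print(disc(Q,0),mid(Q))
cv2.imwrite("pics/p6.png",cv2.cvtColor(cv2.resize(im["image"][190:270,250:350],None,fx=7,fy=7,interpolation=2),4))
E
```

```text
t: 19.0
position: [0.5911, -0.0061, 0.0898]
tcp_rot: [3.141, -0.006, 0.001]
force: [0.8, 0.8, -0.7]
opening: 0.0172
grip_force: 29.9
0.5 [ 6.063e-01 -2.470e-02  5.940e-02  8.920e-02  1.311e-01  1.340e-01
  1.250e+02] [ 0.57663151 -0.0692843   0.00291348] [0.63599152 0.01992342 0.13398589]
[ 5.914e-01 -4.300e-03  3.500e-02  1.440e+02] [ 5.916e-01 -4.400e-03  6.790e-02  6.840e-02  9.200e-03  4.750e-02
  1.440e+02]
```

View pics/p6.png

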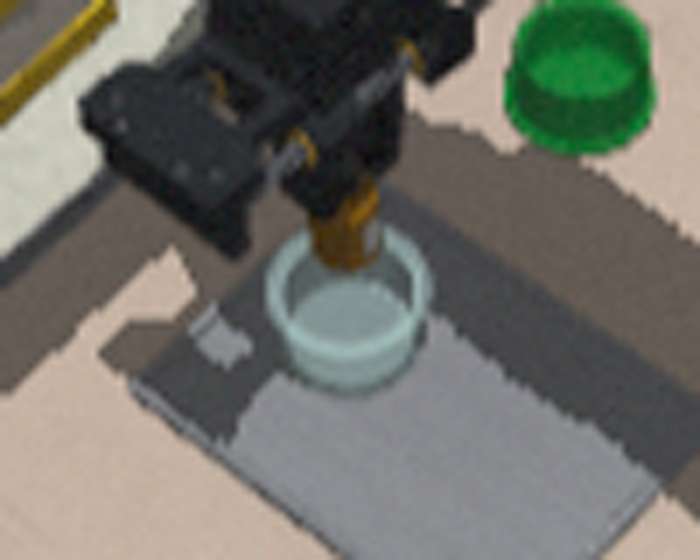

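The bottle hangs upright at crop (345,230), centred over the dish mouth at (348,290). I lower it.

```bash
python3 -m creep '[{"travel":[0,0,2],"twist":[0,0,0]},{"travel":[0,0,2],"twist":[0,0,0]},{"travel":[0,0,1.5],"twist":[0,0,0]},{"travel":[0,0,0.4],"twist":[0,0,0]},{"travel":[0,0,0],"twist":[0,0,0]}]'
python3 -m creep '[{"travel":[0,0,0.2],"twist":[0,0,0]},{"travel":[0,0,0.1],"twist":[0,0,0]},{"travel":[0,0,0],"twist":[0,0,0]}]'
```

```text
t: 19.65
position: [0.5907, -0.0035, 0.0306]
tcp_rot: [-3.141, -0.002, 0.0]
force: [-0.2, -0.4, -0.7]
opening: 0.0183
grip_force: 29.9
t: 19.95
position: [0.5915, -0.0045, 0.0285]
tcp_rot: [-3.142, 0.0, -0.003]
force: [-0.4, 0.3, -0.1]
opening: 0.0179
grip_force: 29.9
```

```bash
python3 -m creep '[{"travel":[0,0,0.1],"twist":[0,0,0]},{"travel":[0,0,0],"twist":[0,0,0]}]'
```

```text
t: 20.15
position: [0.5912, -0.0045, 0.0272]
tcp_rot: [3.142, -0.0, 0.002]
force: [0.2, 1.0, -0.5]
opening: 0.0178
grip_force: 29.9
```

```bash
python3 -m creep '[{"travel":[0,0,0.1],"twist":[0,0,0]},{"travel":[0,0,0],"twist":[0,0,0]}]'
```

```text
t: 20.35
position: [0.5911, -0.0044, 0.0259]
tcp_rot: [-3.142, 0.0, -0.001]
force: [-0.0, 0.2, -0.8]
opening: 0.0179
grip_force: 29.9
```

```bash
python3 -m creep '[{"travel":[0,0,0.05],"twist":[0,0,0]},{"travel":[0,0,0],"twist":[0,0,0]}]'
```

```text
t: 20.55
position: [0.5914, -0.0045, 0.0258]
tcp_rot: [3.142, -0.0, 0.002]
force: [-0.0, 1.1, 2.3]
opening: 0.0183
grip_force: 29.9
```

The force rises at 25.8 mm, just where the dish floor was expected. I release and lift.

```bash
python3 -m creep '[{"travel":[0,0,0],"twist":[0,0,0]},{"travel":[0,0,0],"twist":[0,0,0]},{"travel":[0,0,0],"twist":[0,0,0]},{"travel":[0,0,0],"twist":[0,0,0]},{"travel":[0,0,0],"twist":[0,0,0]},{"travel":[0,0,-1.5],"twist":[0,0,0]},{"travel":[0,0,-3],"twist":[0,0,0]},{"travel":[0,0,-4],"twist":[0,0,0]},{"travel":[0,0,0],"twist":[0,0,0]}]' 0
python3 - <<'E'
from h import *
for c in ("side","top"):
    im=manip.get_image(c); save(im,c+"7.png")
    for q in("oil","dish"):
        for t in manip.trace(im,q)[:2]:
            Q=pts(im,t["region"]); lo,hi=((.055,.075) if q=="oil" else (.038,.052)); Q=Q[(Q[:,2]>lo)&(Q[:,2]<hi)]
            if len(Q)>5: print(c,q,t["p"],mid(Q))
E
```

```text
t: 21.45
position: [0.5951, -0.0041, 0.1163]
tcp_rot: [-3.141, 0.001, -0.018]
force: [0.9, -0.8, 0.3]
opening: 0.087
grip_force: 0.0
side dish 0.72 [ 5.92e-01 -3.50e-03  6.92e-02  6.71e-02  1.07e-02  4.90e-02  1.81e+02]
```

```bash
python3 -m creep '[{"travel":[-0.455,4.28,0],"twist":[0,0,0]},{"travel":[-0.455,4.28,0],"twist":[0,0,0]},{"travel":[-0.455,4.28,0],"twist":[0,0,0]},{"travel":[-0.455,4.28,0],"twist":[0,0,0]},{"travel":[-0.455,4.28,0],"twist":[0,0,0]},{"travel":[-0.455,4.28,0],"twist":[0,0,0]},{"travel":[-0.455,4.28,0],"twist":[0,0,0]},{"travel":[-0.455,4.28,0],"twist":[0,0,0]},{"travel":[-0.455,4.28,0],"twist":[0,0,0]},{"travel":[0,0,2],"twist":[0,0,0]},{"travel":[0,0,4],"twist":[0,0,0]},{"travel":[0,0,1.6],"twist":[0,0,0]},{"travel":[0,0,0],"twist":[0,0,0]},{"travel":[0,0,0],"twist":[0,0,0]}]' 0
python3 - <<'E'
from h import *
for c in ("side","top"):
    im=manip.get_image(c); save(im,c+"8.png")
    P=near(im,.55,-.39,.05,.034,.05); print(c,disc(P,0)) if len(P) else 0
    for q,lo,hi in(("oil",.055,.075),("dish",.038,.052)):
        for t in manip.trace(im,q)[:1]:
            Q=pts(im,t["region"]); Q=Q[(Q[:,2]>lo)&(Q[:,2]<hi)]
            if len(Q)>5: print(c,q,t["p"],mid(Q),disc(Q,0))
    D=near(im,.591,-.004,.03,.058,.075); print(c,"cap",mid(D)) if len(D) else 0
im=cv2.imread("pics/side8.png"); cv2.imwrite("pics/p8.png",cv2.resize(im[130:270,250:450],None,fx=4,fy=4,interpolation=2))
E
```

```text
t: 23.15
position: [0.5506, -0.3892, 0.0347]
tcp_rot: [-3.141, -0.001, -0.002]
force: [0.4, -0.1, 0.6]
opening: 0.088
grip_force: 0.0
side [ 5.471e-01 -3.867e-01  3.210e-02  1.380e+02]
side oil 0.43 [ 5.894e-01 -1.600e-03  1.680e-02  1.670e-02  1.500e-02  7.060e-02
  3.700e+01] [ 5.9e-01 -1.6e-03  9.1e-03  3.7e+01]
side dish 0.7 [ 5.912e-01 -3.900e-03  6.800e-02  6.940e-02  9.100e-03  4.720e-02
  1.730e+02] [ 5.91e-01 -4.20e-03  3.59e-02  1.73e+02]
side cap [ 5.905e-01 -2.700e-03  1.900e-02  1.880e-02  1.200e-02  7.060e-02
  3.700e+01]
top [ 5.423e-01 -3.912e-01  2.820e-02  1.020e+02]
top dish 0.76 [ 5.915e-01 -1.030e-02  6.770e-02  6.680e-02  1.390e-02  5.200e-02
  1.500e+02] [ 5.915e-01 -9.100e-03  3.490e-02  1.500e+02]
top cap [ 5.921e-01 -7.400e-03  1.610e-02  1.640e-02  1.370e-02  7.410e-02
  2.900e+01]
```

View pics/p8.png

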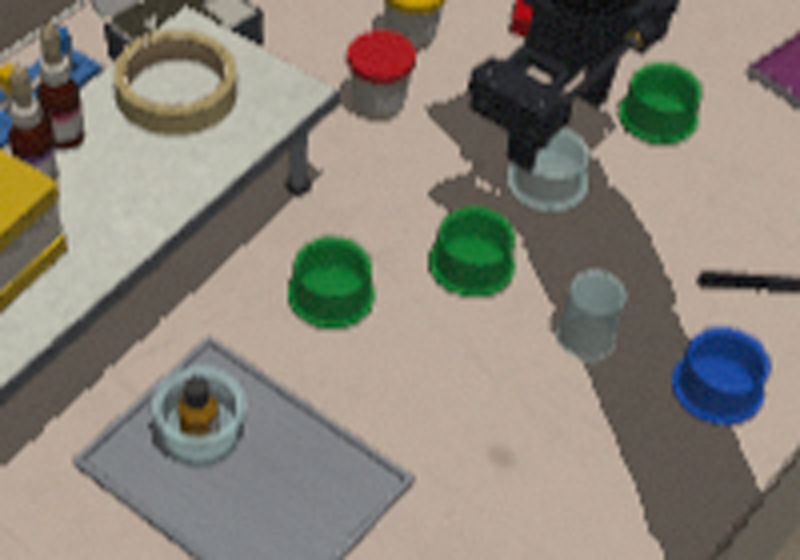

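The bottle stands upright in the dish at crop (198,405), and the fingers straddle the clear cover at (548,170). I descend.

```bash
python3 -m creep '[{"travel":[0,0,1.5],"twist":[0,0,0]},{"travel":[0,0,1],"twist":[0,0,0]},{"travel":[0,0,0.5],"twist":[0,0,0]},{"travel":[0,0,0],"twist":[0,0,0]}]' 0
```

```text
t: 23.85
position: [0.5491, -0.389, 0.0028]
tcp_rot: [-3.14, 0.0, 0.002]
force: [-0.5, 0.4, -0.1]
opening: 0.0881
grip_force: 0.0
```

```bash
python3 -m creep '[{"travel":[0,0,1],"twist":[0,0,0]},{"travel":[0,0,1],"twist":[0,0,0]},{"travel":[0,0,0.3],"twist":[0,0,0]},{"travel":[0,0,0],"twist":[0,0,0]}]' 0
python3 -m creep '[{"travel":[0,0,0],"twist":[0,0,0]},{"travel":[0,0,0],"twist":[0,0,0]},{"travel":[0,0,0],"twist":[0,0,0]},{"travel":[0,0,0],"twist":[0,0,0]},{"travel":[0,0,0],"twist":[0,0,0]},{"travel":[0,0,0],"twist":[0,0,0]},{"travel":[0,0,0],"twist":[0,0,0]}]' 255
```

```text
t: 24.25
position: [0.5496, -0.3893, -0.0195]
tcp_rot: [-3.141, 0.0, 0.0]
force: [-0.5, 0.3, 1.0]
opening: 0.0881
grip_force: 0.0
t: 24.95
position: [0.5505, -0.39, -0.0181]
tcp_rot: [3.141, -0.0, 0.003]
force: [0.3, -0.3, 2.7]
opening: 0.0611
grip_force: 30.0
```

```bash
python3 -m creep '[{"travel":[0,0,-1],"twist":[0,0,0]},{"travel":[0,0,-3],"twist":[0,0,0]},{"travel":[0,0,-4],"twist":[0,0,0]},{"travel":[0,0,-2],"twist":[0,0,0]},{"travel":[0.455,-4.29,0],"twist":[0,0,0]},{"travel":[0.455,-4.29,0],"twist":[0,0,0]},{"travel":[0.455,-4.29,0],"twist":[0,0,0]},{"travel":[0.455,-4.29,0],"twist":[0,0,0]},{"travel":[0.455,-4.29,0],"twist":[0,0,0]},{"travel":[0.455,-4.29,0],"twist":[0,0,0]},{"travel":[0.455,-4.29,0],"twist":[0,0,0]},{"travel":[0.455,-4.29,0],"twist":[0,0,0]},{"travel":[0.455,-4.29,0],"twist":[0,0,0]},{"travel":[0,0,0],"twist":[0,0,0]},{"travel":[0,0,0],"twist":[0,0,0]},{"travel":[0,0,0],"twist":[0,0,0]}]'
python3 - <<'E'
from h import *
im=manip.get_image("side"); save(im,"side9.png")
for q in("cover","dish"):
    for t in manip.trace(im,q)[:4]:
        P=pts(im,t["region"]); print(q,round(t["p"],2),np.round(t["extent"]),P.mean(0).round(3),P.min(0).round(3),P.max(0).round(3))
cv2.imwrite("pics/p9.png",cv2.cvtColor(cv2.resize(im["image"][180:270,250:350],None,fx=6,fy=6,interpolation=2),4))
E
```

```text
t: 26.55
position: [0.5907, -0.0054, 0.0816]
tcp_rot: [3.14, -0.003, 0.001]
force: [1.2, -0.9, -0.5]
opening: 0.061
grip_force: 30.0
cover 0.73 [303. 218.  19.  27.] [0.571 0.003 0.127] [ 0.556 -0.032  0.045] [0.604 0.038 0.181]
cover 0.72 [334. 201.  22.  20.] [ 0.599 -0.161  0.029] [ 0.574 -0.197  0.002] [ 0.63  -0.138  0.044]
cover 0.71 [415. 156.  22.  23.] [ 0.519 -0.508  0.029] [ 0.489 -0.59  -0.002] [ 0.571 -0.483  0.045]
cover 0.68 [428. 226.  22.  21.] [ 0.327 -0.29   0.031] [ 0.298 -0.364 -0.002] [ 0.363 -0.263  0.045]
dish 0.83 [299. 238.  24.  14.] [0.584 0.005 0.028] [ 0.557 -0.033  0.001] [0.639 0.03  0.101]
```

View pics/p9.png

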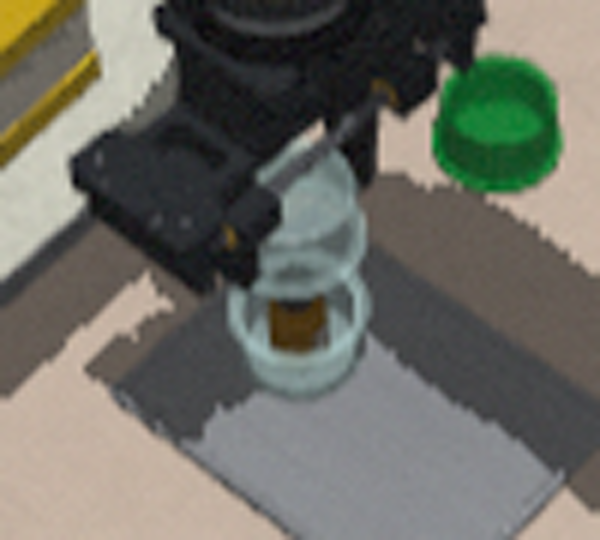

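The cover is held level at crop (310,220), with the dish and bottle just below it at (300,330). I fit both outer surfaces in this same view to get the relative offset.

```bash
cat > fit.py <<'E'
from h import *
from scipy.optimize import least_squares
# fit centre (x,y) and base z-offset of a dish surface (flange end at z0, body direction s) to outer-surface points
def fit(P,z0,s,x0):
    def res(p):
        h=(P[:,2]-z0)*s; r=np.where(h<.005,.035,.031)
        return np.hypot(P[:,0]-p[0],P[:,1]-p[1])-r
    k=np.ones(len(P),bool)
    f=least_squares(res,x0,loss="soft_l1",f_scale=.002); return f.x.round(4),np.median(abs(f.fun)).round(4),len(P)
def outer(im,z1,z2,c,x0):
    P=pts(im,np.ones((400,640),bool)); img=im["image"].astype(int)
    glass=(img[...,1]-img[...,0]>5)&(img.sum(2)>180)&(im["depth"]>0)
    P=pts(im,glass); d=np.array(im["position"])[:2]-x0; d/=np.linalg.norm(d)
    r=P[:,:2]-x0; rr=np.hypot(*r.T)
    return P[(P[:,2]>z1)&(P[:,2]<z2)&(rr>.024)&(rr<.045)&((r@d)/rr>.2)]
if __name__=="__main__":
    st=manip.get_state(); g=np.array(st["position"]); print(g.round(4))
    zc=g[2]+.0181
    C=[];D=[]
    for i in range(4):
        im=manip.get_image("side")
        C.append(fit(outer(im,zc+.002,zc+.035,0,g[:2]),zc,1,g[:2])); D.append(fit(outer(im,.012,.042,0,np.array([.5915,-.004])),.044,-1,np.array([.5915,-.004])))
    print(C);print(D); print("dish-cover",(np.mean([d[0] for d in D],0)-np.mean([c[0] for c in C],0)).round(4))
E
python3 fit.py
```

```text
[ 0.5909 -0.0056  0.0815]
[(array([ 0.592 , -0.0026]), np.float64(0.0008), 152), (array([ 0.5921, -0.003 ]), np.float64(0.0007), 148), (array([ 0.5921, -0.0028]), np.float64(0.0008), 154), (array([ 0.5924, -0.0018]), np.float64(0.0008), 149)]
[(array([ 0.5928, -0.0055]), np.float64(0.0007), 92), (array([ 0.5933, -0.005 ]), np.float64(0.0007), 90), (array([ 0.5932, -0.0051]), np.float64(0.0007), 92), (array([ 0.5926, -0.0051]), np.float64(0.0007), 95)]
dish-cover [ 0.0008 -0.0026]
```

```bash
python3 -m creep '[{"travel":[0.08,0.26,0],"twist":[0,0,0]},{"travel":[0,0,1.5],"twist":[0,0,0]},{"travel":[0,0,1.5],"twist":[0,0,0]},{"travel":[0,0,0.9],"twist":[0,0,0]},{"travel":[0,0,0],"twist":[0,0,0]},{"travel":[0,0,0],"twist":[0,0,0]}]'
python3 fit.py
```

```text
t: 27.5
position: [0.5918, -0.006, 0.0423]
tcp_rot: [-3.142, -0.0, -0.001]
force: [0.3, -0.4, -2.0]
opening: 0.0607
grip_force: 30.0
[ 0.5918 -0.006   0.0423]
[(array([ 0.5927, -0.0039]), np.float64(0.0009), 103), (array([ 0.5933, -0.0032]), np.float64(0.0007), 96), (array([ 0.5933, -0.0035]), np.float64(0.0009), 105), (array([ 0.5935, -0.0034]), np.float64(0.0009), 105)]
[(array([ 0.5931, -0.0049]), np.float64(0.0006), 95), (array([ 0.593 , -0.0051]), np.float64(0.0007), 96), (array([ 0.5931, -0.0051]), np.float64(0.0009), 102), (array([ 0.5931, -0.0053]), np.float64(0.0005), 91)]
dish-cover [-0.0001 -0.0016]
```

```bash
python3 -m creep '[{"travel":[0,0.15,0],"twist":[0,0,0]},{"travel":[0,0,0.7],"twist":[0,0,0]},{"travel":[0,0,0.5],"twist":[0,0,0]},{"travel":[0,0,0.15],"twist":[0,0,0]},{"travel":[0,0,0],"twist":[0,0,0]},{"travel":[0,0,0],"twist":[0,0,0]}]'
python3 fit.py
python3 -m creep '[{"travel":[0,0,0.1],"twist":[0,0,0]},{"travel":[0,0,0],"twist":[0,0,0]}]'
```

```text
t: 28.3
position: [0.5919, -0.0076, 0.0289]
tcp_rot: [-3.142, 0.0, -0.001]
force: [-0.2, -0.3, -2.3]
opening: 0.061
grip_force: 30.0
[ 0.5919 -0.0076  0.0289]
[(array([ 0.5929, -0.0054]), np.float64(0.0007), 97), (array([ 0.5933, -0.0045]), np.float64(0.001), 98), (array([ 0.593 , -0.0047]), np.float64(0.0009), 100), (array([ 0.5931, -0.0045]), np.float64(0.001), 101)]
[(array([ 0.5929, -0.005 ]), np.float64(0.0007), 87), (array([ 0.593, -0.005]), np.float64(0.0006), 79), (array([ 0.593 , -0.0049]), np.float64(0.0008), 93), (array([ 0.5933, -0.0049]), np.float64(0.0007), 87)]
dish-cover [-0.     -0.0002]
t: 28.7
position: [0.5919, -0.0076, 0.028]
tcp_rot: [-3.142, 0.0, -0.002]
force: [-1.0, 0.2, -0.7]
opening: 0.0612
grip_force: 30.0
```

Centres agree within 0.2 mm. I lower to contact.

```bash
python3 -m creep '[{"travel":[0,0,0.1],"twist":[0,0,0]},{"travel":[0,0,0],"twist":[0,0,0]}]'
```

```text
t: 28.9
position: [0.5918, -0.0076, 0.0269]
tcp_rot: [-3.142, 0.0, -0.001]
force: [-0.3, -0.3, -0.9]
opening: 0.061
grip_force: 30.0
```

```bash
python3 -m creep '[{"travel":[0,0,0.1],"twist":[0,0,0]},{"travel":[0,0,0],"twist":[0,0,0]}]'
```

```text
t: 29.1
position: [0.5919, -0.0076, 0.0259]
tcp_rot: [-3.142, 0.0, -0.001]
force: [-0.4, -0.1, -2.2]
opening: 0.0612
grip_force: 30.0
```

```bash
python3 -m creep '[{"travel":[0,0,0.05],"twist":[0,0,0]},{"travel":[0,0,0],"twist":[0,0,0]}]'
```

```text
t: 29.3
position: [0.5919, -0.0076, 0.0258]
tcp_rot: [3.142, -0.0, 0.002]
force: [-1.0, -0.3, 2.0]
opening: 0.0608
grip_force: 30.0
```

Contact came at 25.8 mm, as predicted. I release; the fingers open well clear of the 70 mm flange, and then I lift.

```bash
python3 -m creep '[{"travel":[0,0,0],"twist":[0,0,0]},{"travel":[0,0,0],"twist":[0,0,0]},{"travel":[0,0,0],"twist":[0,0,0]},{"travel":[0,0,0],"twist":[0,0,0]},{"travel":[0,0,0],"twist":[0,0,0]},{"travel":[0,0,-1],"twist":[0,0,0]},{"travel":[0,0,-2],"twist":[0,0,0]},{"travel":[0,0,-4],"twist":[0,0,0]},{"travel":[0,0,-4],"twist":[0,0,0]},{"travel":[-3,-4,0],"twist":[0,0,0]},{"travel":[-3,-4,0],"twist":[0,0,0]},{"travel":[0,-5,0],"twist":[0,0,0]},{"travel":[0,-5,0],"twist":[0,0,0]},{"travel":[0,-5,0],"twist":[0,0,0]},{"travel":[0,0,0],"twist":[0,0,0]}]' 0
python3 - <<'E'
from fit import *
c=np.array([.593,-.005])
im=manip.get_image("side")
print("cover",fit(outer(im,.046,.08,0,c),.044,1,c)); print("dish",fit(outer(im,.012,.042,0,c),.044,-1,c))
P=near(im,.593,-.005,.028,.075,.095); A=np.c_[P[:,:2]-c,np.ones(len(P))]; print("top plane",np.linalg.lstsq(A,P[:,2],rcond=None)[0].round(3),len(P))
P=pts(im,manip.trace(im,"tray")[0]["region"]); P=P[P[:,2]<.02]; print(P[:,0].max(),cv2.boxPoints(cv2.minAreaRect(P[:,:2].astype(np.float32))).round(3).tolist())
cv2.imwrite("pics/p10.png",cv2.cvtColor(cv2.resize(im["image"][170:290,240:360],None,fx=5,fy=5,interpolation=2),4))
E
```

```text
t: 30.8
position: [0.5304, 0.2338, 0.1366]
tcp_rot: [-3.133, -0.02, -0.004]
force: [-0.2, -0.3, -0.1]
opening: 0.0882
grip_force: 0.0
cover (array([ 0.5931, -0.0051]), np.float64(0.0007), 139)
dish (array([ 0.5929, -0.0049]), np.float64(0.0006), 87)
top plane [-0.002 -0.002  0.084] 253
0.6469047943825708 [[0.4429999887943268, 0.07100000232458115], [0.44999998807907104, -0.08500000089406967], [0.6510000228881836, -0.07599999755620956], [0.6439999938011169, 0.07999999821186066]]
```

View pics/p10.png

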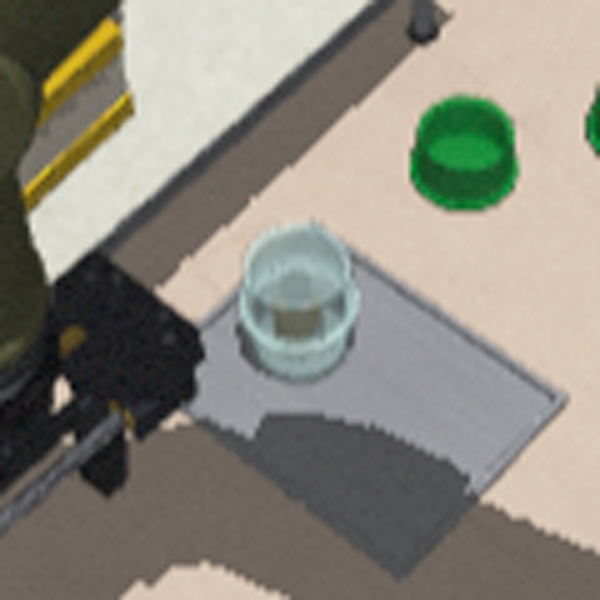

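The cover sits rim on rim at crop (300,300) with the bottle upright inside. The top is level at 84 mm, the tray is about 15 mm clear of the shelf, and the robot touches nothing.

```bash
python3 -c "
from cell import manip; print(manip.job_done())"
```

```text
the job is handed in; nothing more can be done
None
```

The job is handed in: the tray is out from under the shelf, the oil stands upright in the dish, and the clear twin closes it rim on rim (centres within about 0.3 mm, top level), finished at about 31 s of the 69 s allowed; the verdict wasn't shown to me.

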